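# Put away the balance weights

### The job

Put the large brass weight that was left out on the worktop upright into the empty pocket of the wooden weight block. Then, without lifting the block, gently slide it fully home into the low grey storage case (the fence on the left of the case's mouth is there to line it up), so that all three weights stand in their pockets inside. Leave the other things on the worktop where they are.

Things in the scene. Friction and masses are not known exactly. Their poses are not given: they have to be found in the camera images.
- large_mid (a point): Large brass weight, loose, the one left out on the worktop: turned, upright, 28 mm in diameter at the body, 36 mm tall, with straight sides in its lower part, narrowing to a knob at the top, 0.1 kg. The point is on its axis, half-way up (18 mm above its underside); z is its axis.
- block: Loose wooden weight block, 96 mm long (its x) by 88 mm wide (its y) by 22 mm high, about 0.35 kg, lying on the worktop in front of the case, askew. Origin at the centre of its underside; +x points to its rear end, which goes into the case first; the front end (-x) has a thin steel strip. Meant to be pushed on its flat vertical sides.
- block_mid (a point): Centre of the weight block, 11 mm above its underside; axes as the block's.
- pocket_large (a point): Centre of the floor of the block's empty round pocket: 33 mm in diameter, 10 mm deep, floor 12 mm above the block's underside, 22 mm in front of (-x) the block's centre. Axes as the block's. The seated weight stands 26 mm out of the pocket.
- pocket_medium (a point): Centre of the floor of the pocket of the medium weight (28 mm in diameter, 10 mm deep), at x +24, y +21 mm from the block's centre.
- pocket_small (a point): Centre of the floor of the pocket of the small weight (23 mm in diameter, 10 mm deep), at x +24, y -21 mm from the block's centre.
- medium_mid (a point): Medium brass weight, 23 mm in diameter, 30 mm tall, already standing in its pocket. The point is on its axis, half-way up.
- small_mid (a point): Small brass weight, 18 mm in diameter, 24 mm tall, already standing in its pocket. The point is on its axis, half-way up.
- bay_home (a point): Where the block's centre lies when it is fully home in the case, 11 mm above the worktop. x points into the bay (the way the block is pushed), y to the left, z up; turned with the case. Home is the bay's rigid back stop; the block's front end then stands 8 mm out of the mouth.
- case: Grey metal storage case, fixed to the worktop, 96 mm deep (x), 108 mm wide (y), 61 mm high, open only at the front (-x) and without a floor: the block slides on the worktop. Origin on the worktop in the bay, axes as bay_home's. Bay 92 mm wide (y -46 to +46), 56 mm high, mouth at x = -50 mm, back stop at x = +38 mm.
- bay_mouth (a point): Middle of the bay's mouth, on the worktop; axes as the case's. On the right of the mouth a short flared lip, 24 mm high, reaches 26 mm forward and 64 mm out from the bay's middle line.
- fence_end (a point): Front end of the straight aluminium fence, on its inner face at the worktop. The fence, 24 mm high and 8 mm thick, carries the bay's left inner wall (case y = +46 mm) straight forward from the mouth to case x = -175 mm. Axes as the case's.
- tape: Black roll of tape lying flat, 62 mm across, 19 mm high; bystander. Origin at the centre of its underside.
- dish: Glass dish, 68 mm across, 14 mm high; bystander. Origin at the centre of its underside.
- battery: Upright battery, 15 mm in diameter, 50 mm tall; bystander. Origin at the centre of its underside.
- clip: Crocodile clip, 56 mm long, 10 mm high, lying; bystander. Origin at its underside.
- weight_large: The same large brass weight, origin at the centre of its underside.
Mind the look-alikes: they are no part of the job. What is shaped like the weight_large but orange or red is not meant.

How it is judged:
By the outcome, as a careful person would: the job done as asked, in the order asked, and still so for the second after the job is handed in, with the robot touching nothing.
It also fails if it takes over 64 s, if anything falls off the work surface, if the arm or the gripper's body presses on something with over 40 N, if the wrist force passes 120 N, or if a joint passes its speed limit or range.

### The arm

A 6-joint arm with a two-finger parallel gripper is mounted at the origin on a cart in front of the work surface, level with it; the furniture and walls round the work are solid. World frame = base frame: x ahead of the robot, y to its left, z up, the work surface at z = 0. Lengths are in m, angles in rad, forces in N, time in s.
With the tool pointing down it reaches from about 0.35 to 0.725 m from the base axis. Payload 4.3 kg.
Tool frame: the origin (TCP) lies midway between the tips of the shut fingers; the grasp point (between the pads) lies 19 mm behind it; z points along the fingers, y is the line along which they close (so a half turn about z gives the same grasp; the last joint's range is limited). The gripper opens to 85 mm and grips with 20 to 120 N. Pads are 22 mm wide; open, the fingers measure 114 mm over their backs; the gripper's body (76 mm by 85 mm) begins 54 mm behind the grasp point. The pads swing forward as they close: fully open they stand 13 mm farther back than shut.
Start: joints at [-1.272, 0.377, 0.081, 1.274, 0, 1.46], TCP at [0.229, -0.528, 0.231] pointing down, gripper open.
Joint ranges: [-2.72, 2.72], [-0.84, 1.66], [-1.02, 1.22], [-1.77, 2.12], [-1.37, 1.28], [-3.14, 3.14]. Speed limits (rad/s): [2.57, 2.57, 3.14, 3.14, 3.14, 3.14].

### API

Orientations are given as a 3x3 rotation matrix whose columns are the frame's x, y, z axes.
In Python, from cell import sensors, read_camera, ctrl gives the robot as it stands.
- The arm moves only by the tool move_arm, never from a script. Its argument "commands" is a list of rows, each an object with "offset": the shift along the world's x, y, z each as a share of 0.25 m, from -1 to 1, a list of three; "turn": the turn, a rotation vector about the world's x, y, z each as a share of 360 degrees, from -1 to 1, a list of three. In form: [{"offset": [x, y, z], "turn": [rx, ry, rz]}, ...]. A call has 1 to 8 rows; each row shifts and turns the commanded pose from where the row before left it; what a row does not reach is not made up. A row lasts 1/10 s, in which the tool goes at most 50 mm and 8.59 degrees, less where a joint would pass 70% of its speed; a pose out of reach is approached as far as the arm can. A call with a number of a shift or a turn outside -1 to 1 is refused whole. A call with a gripper value outside its range is refused whole. "fingers" is the opening, from 0 (shut) to 1 (fully open), set as the call begins (left out, the last holds). The fingers move at their own pace and stop on an object; "newtons" is the grip in N (left out, the last holds). Time passes only in rows, so rows that do not move let the fingers close. It gives the time, the measured TCP pose, the force, the opening and the grip force at its end, in the units of the state.
- sensors.get_obs(): the state, without advancing time (a new reading comes with each control period).
- read_camera(name): name is "side" or "top" or "wrist"; returns a dict with "pixels" (480x640x3 uint8, blue, green, red), "fx", "fy", "cx", "cy" (pixels), "T" (4x4, takes a point from camera to world coordinates); the wrist camera has in their place "T_tool_cam" (4x4, takes a point from camera to tool coordinates, whose origin is the TCP and whose axes are the flange's). Camera axes: x right, y down, z forward; pixel columns grow to the right and rows downward; lengths in m; the calibration is good to about 2 mm. A picture is of the moment at which its call begins: read the wrist's pose just before it. There is no depth.
- ctrl.job_done(): hands the job in; it is judged then, once.
The state is a dict: "time_s": time; "qpos": joint angles; "joint_velocities": joint speeds; "joint_efforts": joint torques, N m; "tool_pos": TCP position; "tool_rot": TCP orientation; "wrist_force": force on the tool from outside, world axes, zero at the start; "moment": the same for the moment, N m; "opening": finger opening in m; "gripper_force": force on a finger pad.
Only numpy, scipy, OpenCV 4.12 (cv2) and the standard library are available. Lean on these libraries where they do the work, as an engineer would, in place of code of your own. Each camera call takes 0.05 s, during which the arm holds its last target. There are 200 camera calls.

## Working session

There is one attempt and no reset: what is moved stays moved. The work goes in short steps, Python scripts to look and compute and a tool call to move; the robot and the scene stay as the last step left them, time stands still between calls to the robot, and variables do not carry over. Pictures are saved under pics/ and viewed, at most 10 in all, crops included, and the job is handed in when it is done.

Besides the shell and the picture viewer there is one more tool, called after ">>>" as a command line: name --argument value ..., lists and objects as JSON in quotes. move_arm: Moves the arm, as the interface text tells. Shift numbers are shares of 0.25 m and turn numbers shares of 360 degrees, none past 1 either way. Its arguments: {"type":"object","properties":{"commands":{"type":"array"},"fingers":{"type":"number"},"newtons":{"type":"number"}},"required":["commands"]}

```bash
mkdir -p pics; ls
python3 - <<'E'
from cell import sensors, read_camera
import cv2,numpy as np
o=sensors.get_obs();print(o['time_s'],o['tool_pos'],o['tool_rot'],o['opening'])
for n in ['top','side']:
    c=read_camera(n);cv2.imwrite(f'pics/{n}0.png',c['pixels']);print(n,c['fx'],c['fy'],c['cx'],c['cy'],np.round(c['T'],4).tolist())
    np.save(f'pics/{n}T.npy',c['T'])
E
```

```text
pics
0.0 [ 0.22836773 -0.52698834  0.23035931] [[ 9.17605962e-01  3.97490808e-01 -5.96293545e-04]
 [ 3.97491184e-01 -9.17603869e-01  1.97429517e-03]
 [ 2.37602920e-04 -2.04864645e-03 -9.99997873e-01]] 0.08553169377019249
top 516.9228668657478 516.9228668657478 325.3841890807088 242.0548105777809 [[0.011, -0.9948, 0.1011, 0.3926], [-0.9997, -0.013, -0.0188, 0.049], [0.02, -0.1009, -0.9947, 1.2938], [0.0, 0.0, 0.0, 1.0]]
side 486.3104849958335 486.3104849958335 321.212012961239 241.22357179250037 [[0.93, -0.1412, 0.3392, 0.1984], [-0.3674, -0.3492, 0.862, -0.8061], [-0.0033, -0.9264, -0.3766, 0.4398], [0.0, 0.0, 0.0, 1.0]]
```

View pics/top0.png

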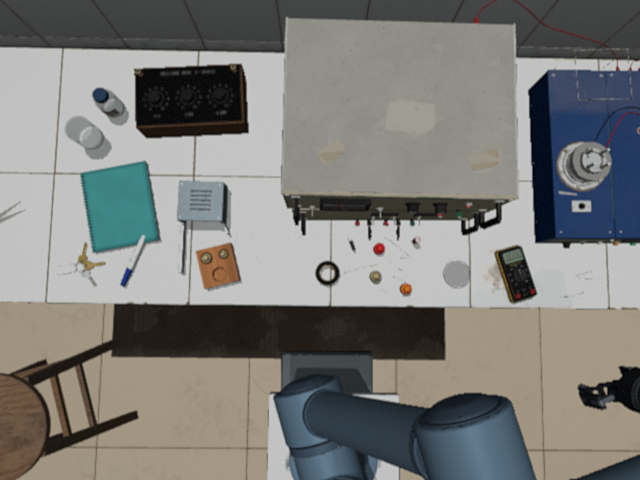

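View pics/side0.png

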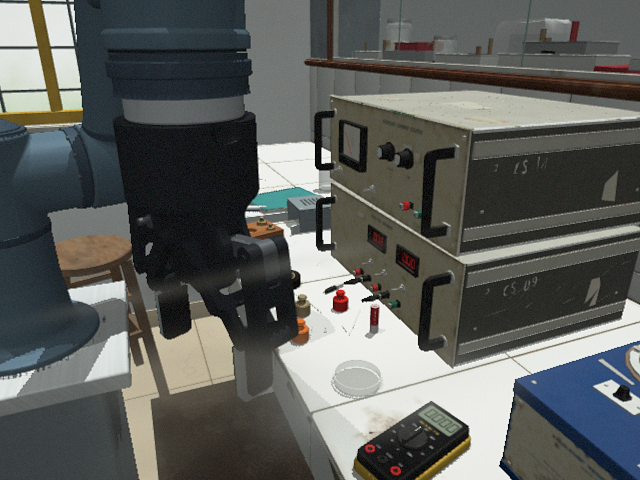

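The top view shows the brass weight at (376,277), with its red (379,249) and orange (406,289) look-alikes. The block is at (219,266), the case at (203,202), and the fence runs from (184,222) to (182,272). The side view shows the brass weight at (303,303), partly behind the gripper. I'll measure coarsely now, then refine with the wrist camera.

```bash
cat > h.py <<'E'
import numpy as np,cv2
from cell import sensors,read_camera
def look(n,save=None):
    o=sensors.get_obs(); c=read_camera(n)
    if n=='wrist':
        T=np.eye(4);T[:3,:3]=o['tool_rot'];T[:3,3]=o['tool_pos'];c['T']=T@c['T_tool_cam']
    if save: cv2.imwrite(save,c['pixels']);np.savez(save+'.npz',T=c['T'],k=[c[x] for x in('fx','fy','cx','cy')])
    return c
def ray(c,u,v,z):
    d=c['T'][:3,:3]@np.array([(u-c['cx'])/c['fx'],(v-c['cy'])/c['fy'],1.]);p=c['T'][:3,3]
    return (p+d*(z-p[2])/d[2])
def proj(c,P):
    q=c['T'][:3,:3].T@(np.asarray(P)-c['T'][:3,3]);return np.array([c['fx']*q[0]/q[2]+c['cx'],c['fy']*q[1]/q[2]+c['cy']])
E
python3 - <<'E'
from h import *
c=look('top')
for n,u,v,z in [('weight',376,277,.03),('red',379,249,.03),('orange',406,289,.03),('block',219,266,.022),('caseTL',179,181,.061),('caseTR',226,182,.061),('caseBL',179,221,.061),('caseBR',228,229,.061),('fence_end',182,272,.024),('tape',327,272,.01),('dish',456,274,.01),('battery',417,242,.05),('bench edge',300,304,0),('instr',300,205,.0)]: print(n,np.round(ray(c,u,v,z),3))
im=c['pixels'];cv2.imwrite('pics/topcrop.png',cv2.resize(im[165:315,160:430],None,fx=2.9,fy=2.9,interpolation=cv2.INTER_CUBIC))
w=look('wrist');print(w['fx'],w['cx'],w['cy'],np.round(w['T_tool_cam'],3).tolist())
E
```

```text
weight [ 0.437 -0.1    0.03 ]
red [ 0.506 -0.107  0.03 ]
orange [ 0.408 -0.173  0.03 ]
block [0.46  0.285 0.022]
caseTL [0.661 0.38  0.061]
caseTR [0.661 0.267 0.061]
caseBL [0.564 0.377 0.061]
caseBR [0.546 0.259 0.061]
fence_end [0.444 0.374 0.024]
tape [0.449 0.02  0.01 ]
dish [ 0.447 -0.302  0.01 ]
battery [ 0.522 -0.197  0.05 ]
bench edge [0.369 0.086 0.   ]
instr [0.618 0.09  0.   ]
401.47451126122775 317.9177888190513 234.88134327157928 [[-0.0, -0.966, -0.26, 0.065], [1.0, -0.0, -0.0, -0.0], [-0.0, -0.26, 0.966, -0.142], [0.0, 0.0, 0.0, 1.0]]
```

View pics/topcrop.png

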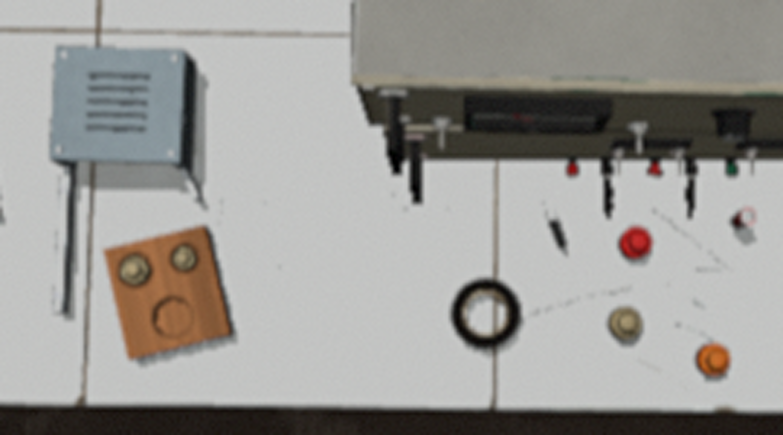

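The crop shows the weight at (626,323) and the block with its empty pocket at (173,318). The medium weight is on the rear left and the small one on the rear right, and the block is yawed about +13°. The case mouth faces the robot. Next I move over the weight for a wrist view.

>>> move_arm --commands '[{"offset":[0.08,0.18,-0.01],"turn":[0,0,0]},{"offset":[0.08,0.18,-0.01],"turn":[0,0,0]},{"offset":[0.08,0.18,-0.01],"turn":[0,0,0]},{"offset":[0.08,0.18,-0.01],"turn":[0,0,0]},{"offset":[0.08,0.18,-0.01],"turn":[0,0,0]},{"offset":[0.08,0.18,-0.01],"turn":[0,0,0]},{"offset":[0.08,0.18,-0.01],"turn":[0,0,0]},{"offset":[0,0,0],"turn":[0,0,0]}]' --fingers 0.65 --newtons 30

```text
time_s: 1.0
tool_pos: [0.3695, -0.2072, 0.2134]
tool_rot: [[0.914, 0.405, -0.0], [0.405, -0.914, 0.003], [0.001, -0.003, -1.0]]
wrist_force: [-0.3, -0.3, 0.2]
opening: 0.0553
gripper_force: 0.0
```

Run:
```python
from h import *
o=sensors.get_obs();print(o['time_s'],o['tool_pos'],o['qpos'],o['opening'])
w=look('wrist','pics/w1.png');print(proj(w,[.437,-.1,.03]))
```

```text
1.0 [ 0.36945128 -0.20724129  0.21343179] [-6.62695788e-01  8.16440393e-02 -3.48081795e-01  1.14304614e+00
  2.01771655e-03  2.06151863e+00] 0.055341785307117745
[225.43353154  72.12924304]
```

View pics/w1.png

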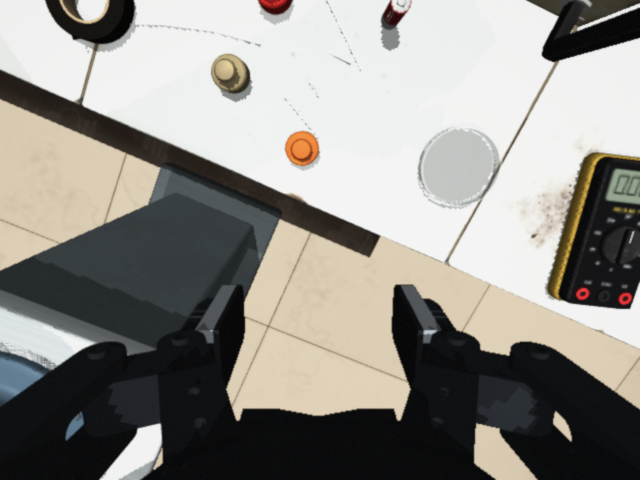

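The wrist view shows the brass weight at (230,73), against a predicted (225,72). The orange look-alike is at (302,149) and the dish at (458,166). I'll move above the weight.

>>> move_arm --commands '[{"offset":[0.08,0.14,-0.08],"turn":[0,0,0.02]},{"offset":[0.08,0.14,-0.08],"turn":[0,0,0.02]},{"offset":[0.08,0.1,-0.08],"turn":[0,0,0.02]},{"offset":[0.03,0.05,-0.08],"turn":[0,0,0.02]},{"offset":[0,0,0],"turn":[0,0,0]},{"offset":[0,0,0],"turn":[0,0,0]}]'

```text
time_s: 1.65
tool_pos: [0.4355, -0.1062, 0.1338]
tool_rot: [[0.615, 0.788, -0.001], [0.788, -0.615, -0.0], [-0.001, -0.001, -1.0]]
wrist_force: [0.4, 0.3, -0.3]
opening: 0.0558
gripper_force: 0.0
```

Run:
```python
from h import *
o=sensors.get_obs();print(o['time_s'],o['tool_pos'],o['tool_rot'][:,0],o['joint_velocities'].round(3) if hasattr(o['joint_velocities'],'round') else o['joint_velocities'])
w=look('wrist','pics/w2.png');print(proj(w,[.437,-.1,.036]))
im=w['pixels'];h=cv2.cvtColor(im,cv2.COLOR_BGR2HSV)
m=cv2.inRange(h,(12,45,40),(32,200,255));m=cv2.morphologyEx(m,cv2.MORPH_OPEN,np.ones((5,5)))
n,l,s,c=cv2.connectedComponentsWithStats(m)
for i in range(1,n):
    if s[i,4]>300: print(s[i],c[i],ray(w,*c[i],.018))
```

```text
1.65 [ 0.43554696 -0.10623543  0.13377437] [ 0.61523981  0.7883392  -0.00113379] [-0.014 -0.021  0.021  0.005  0.    -0.   ]
[314.25952649 226.55691963]
[  458     0   182   242 17459] [563.02142162 105.84770033] [ 0.6009653  -0.13715414  0.018     ]
[    0    10   132   193 13810] [ 45.92534395 125.64648805] [0.34268669 0.04968252 0.018     ]
[ 168   21   52   72 1268] [186.23343849  50.20031546] [0.44072822 0.02779554 0.018     ]
[ 295  195   41   44 1459] [315.17340644 216.58875942] [ 0.43873293 -0.09846676  0.018     ]
[ 605  234   35   70 1412] [627.17847025 261.74150142] [ 0.58590881 -0.2529654   0.018     ]
[  126   264   227   156 11256] [252.35438877 354.38370647] [ 0.33994386 -0.1508249   0.018     ]
[ 100  424   64   56 2168] [138.10332103 455.42066421] [ 0.21167382 -0.16372324  0.018     ]
```

View pics/w2.png

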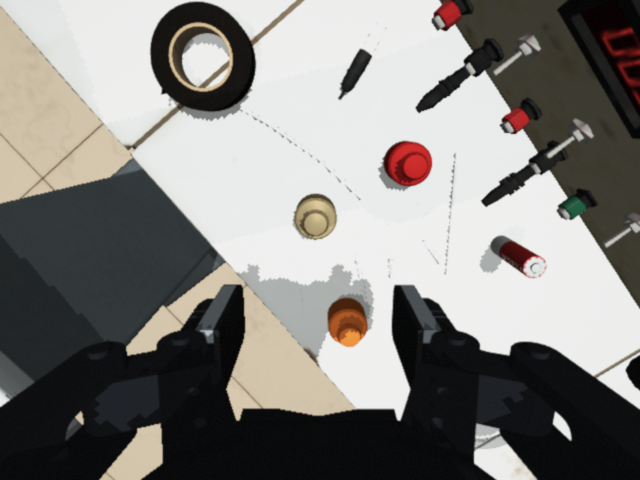

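The brass weight is at (316,217), well centred between the fingers, with the red one at (408,163), the orange one at (347,320) and the tape at (203,56). That puts it at (0.4387, -0.0985), so I'll descend and grip.

>>> move_arm --commands '[{"offset":[0.011,0.024,-0.1],"turn":[0,0,0]},{"offset":[0,0,-0.1],"turn":[0,0,0]},{"offset":[0,0,-0.1],"turn":[0,0,0]},{"offset":[0,0,-0.1],"turn":[0,0,0]},{"offset":[0,0,-0.06],"turn":[0,0,0]},{"offset":[0,0,-0.024],"turn":[0,0,0]},{"offset":[0,0,0],"turn":[0,0,0]},{"offset":[0,0,0],"turn":[0,0,0]}]'

```text
time_s: 2.5
tool_pos: [0.4398, -0.1002, 0.014]
tool_rot: [[0.614, 0.789, 0.002], [0.789, -0.614, -0.001], [0.001, 0.002, -1.0]]
wrist_force: [0.1, 0.2, -0.1]
opening: 0.0555
gripper_force: 0.0
```

>>> move_arm --commands '[{"offset":[0,0,0],"turn":[0,0,0]},{"offset":[0,0,0],"turn":[0,0,0]},{"offset":[0,0,0],"turn":[0,0,0]},{"offset":[0,0,0],"turn":[0,0,0]},{"offset":[0,0,0],"turn":[0,0,0]},{"offset":[0,0,0],"turn":[0,0,0]}]' --fingers 0.2 --newtons 30

```text
time_s: 3.1
tool_pos: [0.4397, -0.0995, 0.0139]
tool_rot: [[0.612, 0.791, 0.002], [0.791, -0.612, -0.001], [0.0, 0.002, -1.0]]
wrist_force: [-1.2, 0.7, 5.8]
opening: 0.0259
gripper_force: 29.2
```

>>> move_arm --commands '[{"offset":[0,0,0.06],"turn":[0,0,0]},{"offset":[0,0,0.16],"turn":[0,0,0]},{"offset":[0,0.02,0.18],"turn":[0,0,0.02]},{"offset":[0,0.1,0.16],"turn":[0,0,0.022]},{"offset":[0,0.14,0],"turn":[0,0,0.022]},{"offset":[0,0.14,0],"turn":[0,0,0.022]},{"offset":[0,0.14,0],"turn":[0,0,0.022]},{"offset":[0,0.14,0],"turn":[0,0,0.022]}]'

```text
time_s: 3.9
tool_pos: [0.4386, 0.0723, 0.1532]
tool_rot: [[-0.162, 0.987, 0.001], [0.987, 0.162, -0.0], [-0.0, 0.001, -1.0]]
wrist_force: [1.4, -0.6, -1.1]
opening: 0.0255
gripper_force: 29.9
```

>>> move_arm --commands '[{"offset":[0,0.14,0],"turn":[0,0,0.022]},{"offset":[0,0.14,0],"turn":[0,0,0.022]},{"offset":[0,0.14,0],"turn":[0,0,0.022]},{"offset":[0,0.14,0],"turn":[0,0,0.022]},{"offset":[0,0.14,0],"turn":[0,0,0.022]},{"offset":[0,0.12,0],"turn":[0,0,0.022]},{"offset":[0,0.1,0],"turn":[0,0,0.022]},{"offset":[0,0.06,0],"turn":[0,0,0.022]}]'

```text
time_s: 4.7
tool_pos: [0.4384, 0.3179, 0.1529]
tool_rot: [[-0.955, 0.295, 0.0], [0.295, 0.955, 0.001], [0.0, 0.001, -1.0]]
wrist_force: [-0.0, -0.3, -1.4]
opening: 0.0256
gripper_force: 29.9
```

>>> move_arm --commands '[{"offset":[-0.02,0,0],"turn":[0,0,0.022]},{"offset":[-0.02,0,0],"turn":[0,0,0.022]},{"offset":[-0.02,0,0],"turn":[0,0,0.022]},{"offset":[0,0,0],"turn":[0,0,0.022]},{"offset":[0,0,0],"turn":[0,0,0]},{"offset":[0,0,0],"turn":[0,0,0]},{"offset":[0,0,0],"turn":[0,0,0]}]'

```text
time_s: 5.4
tool_pos: [0.4239, 0.3159, 0.1529]
tool_rot: [[-0.971, -0.241, 0.0], [-0.241, 0.971, 0.0], [-0.0, 0.0, -1.0]]
wrist_force: [-0.5, 0.2, -0.5]
opening: 0.0254
gripper_force: 29.9
```

Run:
```python
from h import *
o=sensors.get_obs();print(o['time_s'],o['tool_pos'],o['tool_rot'][:,0],o['qpos'],o['opening'],o['wrist_force'])
w=look('wrist','pics/w3.png')
```

```text
5.4 [0.42390293 0.31585486 0.1528736 ] [-9.70502620e-01 -2.41090554e-01 -9.68769511e-05] [ 5.20299408e-01  3.20395497e-01 -2.07991842e-01  1.04229107e+00
  6.05801645e-05  2.76810012e-01] 0.025436516623973105 [-0.51705583  0.21666597 -0.48535873]
```

View pics/w3.png

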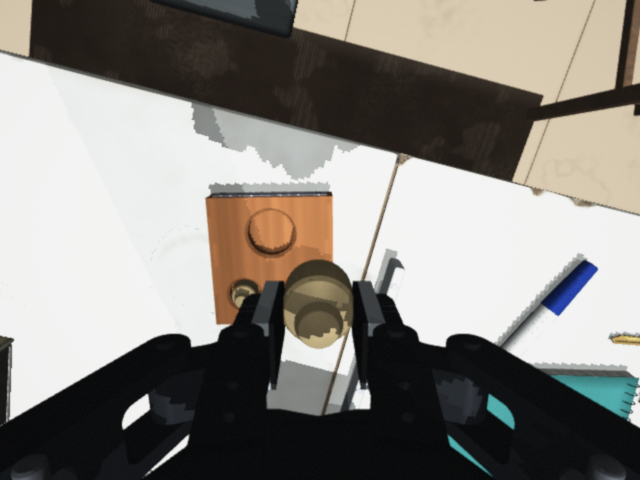

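The weight hangs upright in the gripper: knob at (320,327), body at (318,285). The empty pocket rim is centred at (272,231). The block's front edge runs (207,196)–(331,193) and the fence end is near (395,262).

Run:
```python
from h import *
d=np.load('pics/w3.png.npz');im=cv2.imread('pics/w3.png')
w=dict(zip(('fx','fy','cx','cy'),d['k']),T=d['T'])
p=ray(w,272,231.5,.022);print('pocket',p)
a,b=ray(w,207,196,.022),ray(w,331,193,.022);e=b-a;print('front edge',a,b,np.linalg.norm(e),'block yaw',np.degrees(np.arctan2(-e[0],e[1])))
a2=ray(w,217,323,.022);e=a2-a;print('right side',np.linalg.norm(e),np.degrees(np.arctan2(e[1],e[0])))
g=im[190:265,235:310];g=cv2.resize(g,None,fx=4,fy=4,interpolation=cv2.INTER_CUBIC)
k=im[255:355,270:370];k=cv2.resize(k,None,fx=3,fy=3,interpolation=cv2.INTER_CUBIC)
cv2.imwrite('pics/w3c.png',np.hstack([g,k]))
t=np.array([.4239,.3159,.1529])
for z in (-.012,.002,.006,.024): print(z,proj(w,t+[0,0,z]))
```

```text
pocket [0.43625671 0.28568766 0.022     ]
front edge [0.42241064 0.237072   0.022     ] [0.39991131 0.31911535 0.022     ] 0.08507250822989423 block yaw 15.335602927387725
right side 0.09579455997738476 14.325478630522294
-0.012 [318.02424809 292.39364684]
0.002 [318.02946844 307.02628346]
0.006 [318.03113474 311.69691292]
0.024 [318.03984946 336.1242776 ]
```

View pics/w3c.png

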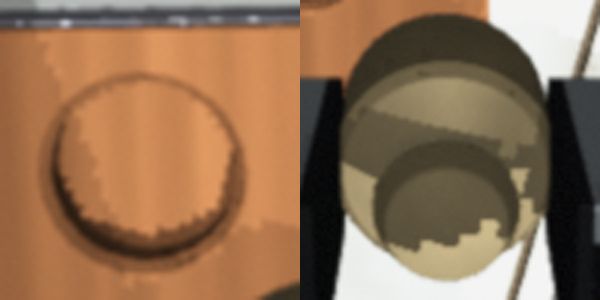

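>>> move_arm --commands '[{"offset":[0.026,-0.062,0],"turn":[0,0,0.001]},{"offset":[0.026,-0.062,-0.1],"turn":[0,0,0]},{"offset":[0,0,-0.14],"turn":[0,0,0]},{"offset":[0,0,-0.12],"turn":[0,0,0]},{"offset":[0,0,-0.06],"turn":[0,0,0]},{"offset":[0,0,0],"turn":[0,0,0]},{"offset":[0,0,0],"turn":[0,0,0]}]'

```text
time_s: 6.15
tool_pos: [0.437, 0.2849, 0.0481]
tool_rot: [[-0.969, -0.248, -0.0], [-0.248, 0.969, 0.0], [0.0, 0.0, -1.0]]
wrist_force: [0.1, -0.6, -0.3]
opening: 0.0256
gripper_force: 29.9
```

Run:
```python
from h import *
o=sensors.get_obs();print(o['time_s'],o['tool_pos'],o['wrist_force'])
w=look('wrist','pics/w4.png')
im=w['pixels']
s=look('side','pics/s4.png');u,v=proj(s,[.437,.285,.03]).astype(int);print(u,v)
k=s['pixels'][max(v-50,0):v+50,u-60:u+60]
cv2.imwrite('pics/w4c.png',np.hstack([cv2.resize(im[130:400,170:440],(540,540)),cv2.resize(k,(250,540))]))
```

```text
6.15 [0.43695823 0.28486803 0.04812259] [ 0.08932805 -0.62086166 -0.29363411]
247 226
```

View pics/w4c.png

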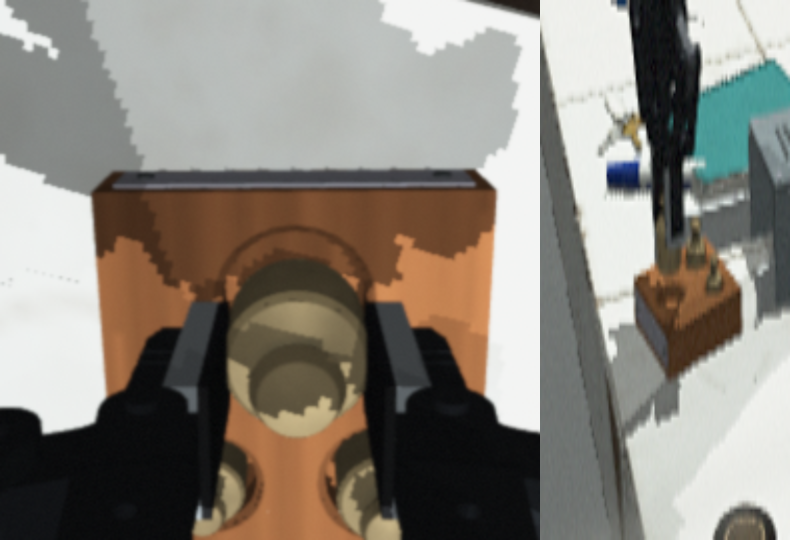

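The weight at crop x≈296 is laterally centred on the pocket rim (220–372). The rim's front edge is at crop y=226, which is image row 243. I'll check the fore-aft offset from that.

Run:
```python
from h import *
d=np.load('pics/w4.png.npz');w=dict(zip(('fx','fy','cx','cy'),d['k']),T=d['T'])
x=np.array([-.969,-.248,0]);p=ray(w,318,243,.022);print(p,'implied centre r16.5/17.5',p-x*.0165,p-x*.0175)
a=ray(w,170+300/2,130+188/2,.022);print('front edge mid ->centre by 26mm', a, a-x*.026)
```

```text
[0.42034675 0.28065032 0.022     ] implied centre r16.5/17.5 [0.43633525 0.28474232 0.022     ] [0.43730425 0.28499032 0.022     ]
front edge mid ->centre by 26mm [0.41188661 0.27937085 0.022     ] [0.43708061 0.28581885 0.022     ]
```

>>> move_arm --commands '[{"offset":[0,0,-0.03],"turn":[0,0,0]},{"offset":[0,0,-0.03],"turn":[0,0,0]},{"offset":[0,0,-0.02],"turn":[0,0,0]},{"offset":[0,0,-0.01],"turn":[0,0,0]},{"offset":[0,0,0],"turn":[0,0,0]},{"offset":[0,0,0],"turn":[0,0,0]}]'

```text
time_s: 6.85
tool_pos: [0.4365, 0.2847, 0.0259]
tool_rot: [[-0.968, -0.249, -0.0], [-0.249, 0.968, -0.0], [0.0, -0.0, -1.0]]
wrist_force: [-3.3, -1.9, 6.6]
opening: 0.0255
gripper_force: 30.7
```

>>> move_arm --commands '[{"offset":[0,0,0],"turn":[0,0,0]},{"offset":[0,0,0],"turn":[0,0,0]},{"offset":[0,0,0],"turn":[0,0,0]},{"offset":[0,0,0.04],"turn":[0,0,0]},{"offset":[0,0,0.12],"turn":[0,0,0]},{"offset":[-0.02,0,0.18],"turn":[0,0,0]},{"offset":[-0.08,0,0.16],"turn":[0,0,0]},{"offset":[0,0,0],"turn":[0,0,0]}]' --fingers 0.5

```text
time_s: 7.65
tool_pos: [0.4136, 0.2867, 0.1565]
tool_rot: [[-0.968, -0.25, 0.008], [-0.25, 0.968, 0.005], [-0.009, 0.003, -1.0]]
wrist_force: [1.3, 1.3, 0.2]
opening: 0.0424
gripper_force: 0.0
```

Run:
```python
from h import *
o=sensors.get_obs();print(o['time_s'],o['tool_pos'],o['wrist_force'],o['opening'])
w=look('wrist','pics/w5.png')
for n,q in dict(fence_end=(.444,.374,.024),pocket=(.4365,.285,.048)).items(): print(n,proj(w,q))
```

```text
7.65 [0.41360978 0.2866586  0.156541  ] [1.29199603 1.32186153 0.16177564] 0.042428986300187835
fence_end [421.93677594 290.32804385]
pocket [306.39301051 263.51424954]
```

View pics/w5.png

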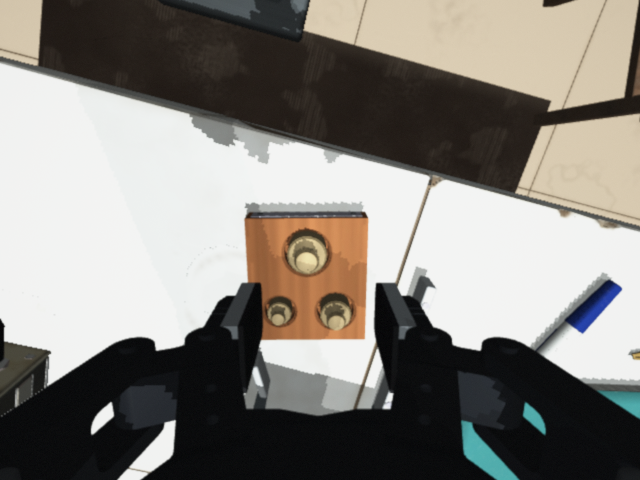

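The large weight stands in its pocket: knob at (306,261), predicted (306,263). The medium weight is at (335,313) and the small one at (279,311). The fence end shows near (420,285). Now I'll get the case pose from the top camera.

Run:
```python
from h import *
im=cv2.imread('pics/top0.png');d=np.load('pics/topT.npy')
c=dict(T=d,fx=516.92,fy=516.92,cx=325.384,cy=242.055)
R=lambda u,v,z:ray(c,160+u/2.9,165+v/2.9,z)
for n,u,v,z in [('TL',53,46,.061),('TR',187,51,.061),('BL',50,161,.061),('BR',183,166,.061),('fend_in',73,316,.024),('fmouth_in',77,165,.024)]: print(n,R(u,v,z).round(4))
# case top face: colour of middle
h=cv2.cvtColor(im,cv2.COLOR_BGR2HSV);print('hsv',h[218,190],h[200,186],h[250,183],h[250,187],h[205,226])
med=h[216:220,186:215].reshape(-1,3).mean(0);
m=cv2.inRange(h,np.clip(med-[12,35,35],0,255),med+[12,35,35])
m[:170]=0;m[235:]=0;m[:,:170]=0;m[:,240:]=0
m=cv2.morphologyEx(cv2.morphologyEx(m,cv2.MORPH_CLOSE,np.ones((5,5))),cv2.MORPH_OPEN,np.ones((5,5)))
cn=max(cv2.findContours(m,0,1)[0],key=cv2.contourArea)
W=np.array([ray(c,u,v,.061)[:2] for u,v in cn[:,0]],np.float32)
r=cv2.minAreaRect(W);print('case top',r,cv2.boxPoints(r).round(4).tolist())
# fence rows in wrist image
w=np.load('pics/w5.png.npz');wi=cv2.imread('pics/w5.png',0)
for v in (285,295,370,385,400): print(v,wi[v,365:440:3])
```

```text
TL [0.6617 0.3823 0.061 ]
TR [0.6592 0.2711 0.061 ]
BL [0.5652 0.3809 0.061 ]
BR [0.5625 0.2714 0.061 ]
fend_in [0.439  0.3664 0.024 ]
fmouth_in [0.5672 0.3679 0.024 ]
hsv [ 99  32 152] [ 98  32 150] [98 15 70] [ 60   3 193] [90 10 53]
case top ((0.603602409362793, 0.3296220302581787), (0.10804170370101929, 0.12080423533916473), 88.9753646850586) [[0.5422000288963318, 0.2766999900341034], [0.6629999876022339, 0.2745000123977661], [0.6650000214576721, 0.38260000944137573], [0.5442000031471252, 0.3847000002861023]]
285 [144 242 242 239   9  10  56  63  63  62  62 213 243 243 243 177 168 106
  66  64  70  84  80 188 243]
295 [149 242 242 201   7   6  12  35  62  63  64  63 144 178 111 133  84  65
  64  71 234 243 243 240 243]
370 [224  95 242 242 243 218 125   7  10  18  18  11  15  14  13  12  12  11
  12  11  12  12  12  11  11]
385 [214 241 243 240 171  92  62  62  12  18   8  11   9  12  11  10  12  12
  11  21  24  21  12  12  10]
400 [169 171 170 111  60  63  63 225 241 102  12  12  11  11  10  10   9  11
  12  13  14  12   9  11  12]
```

The case is at about (0.614, 0.326), yaw about 0, mouth at x≈0.564, with the fence's inner face at y≈0.37. The block is at about (0.458, 0.290), yaw 14.5°. I'll place two fingers beside its right side, with the closing axis along x, and push it flush to the fence.

>>> move_arm --commands '[{"offset":[0.02,-0.05,0],"turn":[0,0,0.0235]},{"offset":[0.03,-0.05,0],"turn":[0,0,0.0235]},{"offset":[0.03,-0.05,0],"turn":[0,0,0.0235]},{"offset":[0.03,-0.05,0],"turn":[0,0,0.0235]},{"offset":[0.03,-0.05,0],"turn":[0,0,0.0235]},{"offset":[0.03,-0.05,0],"turn":[0,0,0.0235]},{"offset":[0.03,-0.03,0],"turn":[0,0,0.0235]},{"offset":[0.016,0,0],"turn":[0,0,0.0235]}]' --fingers 0.5

```text
time_s: 8.5
tool_pos: [0.4659, 0.201, 0.1491]
tool_rot: [[-0.133, -0.991, -0.002], [-0.991, 0.133, -0.001], [0.001, 0.002, -1.0]]
wrist_force: [-0.7, 0.2, 0.0]
opening: 0.0424
gripper_force: 0.0
```

>>> move_arm --commands '[{"offset":[0,0,-0.06],"turn":[0,0,0.0235]},{"offset":[0,0,-0.12],"turn":[0,0,0]},{"offset":[0,0,-0.14],"turn":[0,0,0]},{"offset":[0,0,-0.1],"turn":[0,0,0]},{"offset":[0,0,-0.06],"turn":[0,0,0]},{"offset":[0,0,-0.04],"turn":[0,0,0]},{"offset":[0,0,0],"turn":[0,0,0]},{"offset":[0,0,0],"turn":[0,0,0]}]'

```text
time_s: 9.3
tool_pos: [0.466, 0.2023, 0.0204]
tool_rot: [[0.01, -1.0, -0.0], [-1.0, -0.01, -0.0], [0.0, 0.0, -1.0]]
wrist_force: [0.0, -0.4, 0.0]
opening: 0.0426
gripper_force: 0.0
```

>>> move_arm --commands '[{"offset":[0,0.03,-0.04],"turn":[0,0,0]},{"offset":[0,0.03,0],"turn":[0,0,0]},{"offset":[0,0.016,0],"turn":[0,0,0]},{"offset":[0,0.016,0],"turn":[0,0,0]},{"offset":[0,0.016,0],"turn":[0,0,0]},{"offset":[0,0.016,0],"turn":[0,0,0]},{"offset":[0,0.016,0],"turn":[0,0,0]},{"offset":[0,0.016,0],"turn":[0,0,0]}]'

```text
time_s: 10.1
tool_pos: [0.4649, 0.2398, 0.0103]
tool_rot: [[0.009, -1.0, -0.001], [-1.0, -0.009, -0.004], [0.004, 0.001, -1.0]]
wrist_force: [-1.3, -6.3, 4.4]
opening: 0.0426
gripper_force: 2.8
```

>>> move_arm --commands '[{"offset":[0,0.016,0],"turn":[0,0,0]},{"offset":[0,0.016,0],"turn":[0,0,0]},{"offset":[0,0.016,0],"turn":[0,0,0]},{"offset":[0,0.016,0],"turn":[0,0,0]}]'

```text
time_s: 10.5
tool_pos: [0.4646, 0.2557, 0.0102]
tool_rot: [[0.009, -1.0, -0.002], [-1.0, -0.009, -0.004], [0.004, 0.002, -1.0]]
wrist_force: [-2.3, -6.0, 3.3]
opening: 0.0426
gripper_force: 2.7
```

>>> move_arm --commands '[{"offset":[0,0.012,0],"turn":[0,0,0]},{"offset":[0,0.012,0],"turn":[0,0,0]},{"offset":[0,0.012,0],"turn":[0,0,0]}]'

```text
time_s: 10.8
tool_pos: [0.4645, 0.2647, 0.0102]
tool_rot: [[0.009, -1.0, -0.002], [-1.0, -0.009, -0.004], [0.004, 0.002, -1.0]]
wrist_force: [-2.3, -5.4, 3.7]
opening: 0.0429
gripper_force: 2.9
```

>>> move_arm --commands '[{"offset":[0,0.008,0],"turn":[0,0,0]},{"offset":[0,0.008,0],"turn":[0,0,0]}]'

```text
time_s: 11.0
tool_pos: [0.4647, 0.2688, 0.0101]
tool_rot: [[0.009, -1.0, -0.002], [-1.0, -0.009, -0.004], [0.004, 0.002, -1.0]]
wrist_force: [-1.5, -4.4, 1.9]
opening: 0.0424
gripper_force: 2.4
```

>>> move_arm --commands '[{"offset":[0,0.008,0],"turn":[0,0,0]},{"offset":[0,0.008,0],"turn":[0,0,0]}]'

```text
time_s: 11.2
tool_pos: [0.4654, 0.2739, 0.0101]
tool_rot: [[0.009, -1.0, -0.001], [-1.0, -0.009, -0.001], [0.001, 0.001, -1.0]]
wrist_force: [-0.8, -2.8, 0.2]
opening: 0.0426
gripper_force: 1.7
```

Run:
```python
from h import *
def f(c,name,box):
    im=c['pixels'];h=cv2.cvtColor(im,cv2.COLOR_BGR2HSV)
    m=cv2.inRange(h,(5,90,60),(18,220,255));cv2.imwrite('pics/m.png',m)
c=look('top','pics/t6.png');w=look('wrist','pics/w6.png')
o=sensors.get_obs();print(o['tool_pos'],o['wrist_force'])
im=c['pixels'];h=cv2.cvtColor(im,cv2.COLOR_BGR2HSV)
m=cv2.inRange(h,(3,70,60),(20,230,255));m[:230]=0;m[300:]=0;m[:,:175]=0;m[:,260:]=0
cn=max(cv2.findContours(cv2.morphologyEx(m,cv2.MORPH_CLOSE,np.ones((5,5))),0,1)[0],key=cv2.contourArea)
W=np.array([ray(c,u,v,.022)[:2] for u,v in cn[:,0]],np.float32);print(cv2.minAreaRect(W))
cv2.imwrite('pics/v6.png',np.hstack([cv2.resize(w['pixels'],(480,360)),cv2.resize(im[170:310,160:280],(309,360),interpolation=cv2.INTER_CUBIC)]))
```

```text
[0.46557677 0.27446677 0.01015796] [-0.79585184 -2.95086366 -0.42200666]Traceback (most recent call last):
  File "<stdin>", line 9, in <module>
ValueError: max() iterable argument is empty
```

>>> move_arm --commands '[{"offset":[0,0.008,0],"turn":[0,0,0]},{"offset":[0,0.008,0],"turn":[0,0,0]}]'

```text
time_s: 11.5
tool_pos: [0.4657, 0.2769, 0.0102]
tool_rot: [[0.009, -1.0, -0.0], [-1.0, -0.009, -0.004], [0.004, 0.0, -1.0]]
wrist_force: [-0.4, -11.3, 3.4]
opening: 0.0425
gripper_force: 5.6
```

>>> move_arm --commands '[{"offset":[0,0.006,0],"turn":[0,0,0]},{"offset":[0,0,0],"turn":[0,0,0]}]'

```text
time_s: 11.7
tool_pos: [0.4655, 0.2769, 0.0102]
tool_rot: [[0.008, -1.0, -0.0], [-1.0, -0.008, -0.007], [0.007, 0.0, -1.0]]
wrist_force: [-1.1, -11.4, 3.7]
opening: 0.0428
gripper_force: 5.8
```

Contact with the fence is clear, at 11 N and TCP y=0.277, so the block is square against it. I'll back off, rise, and go round to the front.

>>> move_arm --commands '[{"offset":[0,-0.05,0],"turn":[0,0,0]},{"offset":[0,-0.02,0.1],"turn":[0,0,0]},{"offset":[0,0,0.16],"turn":[0,0,0]},{"offset":[-0.05,0,0.1],"turn":[0,0,-0.023]},{"offset":[-0.08,0,0.02],"turn":[0,0,-0.023]},{"offset":[-0.08,0,0],"turn":[0,0,-0.023]},{"offset":[-0.08,0,0],"turn":[0,0,-0.023]},{"offset":[-0.08,0,0],"turn":[0,0,-0.023]}]'

```text
time_s: 12.5
tool_pos: [0.3733, 0.2634, 0.1059]
tool_rot: [[-0.658, -0.753, 0.001], [-0.753, 0.658, 0.003], [-0.004, 0.001, -1.0]]
wrist_force: [-0.8, 0.4, -0.8]
opening: 0.0426
gripper_force: 0.0
```

>>> move_arm --commands '[{"offset":[-0.07,0.05,0],"turn":[0,0,-0.023]},{"offset":[0,0.06,0],"turn":[0,0,-0.023]},{"offset":[0,0.06,0],"turn":[0,0,-0.023]},{"offset":[0,0.06,0],"turn":[0,0,-0.023]},{"offset":[0,0.06,0],"turn":[0,0,-0.023]},{"offset":[0,0,0],"turn":[0,0,-0.02]},{"offset":[0,0,0],"turn":[0,0,0]},{"offset":[0,0,0],"turn":[0,0,0]}]'

```text
time_s: 13.3
tool_pos: [0.356, 0.3353, 0.1055]
tool_rot: [[-1.0, -0.013, 0.0], [-0.013, 1.0, 0.002], [-0.0, 0.002, -1.0]]
wrist_force: [-0.2, 1.0, -0.1]
opening: 0.0426
gripper_force: 0.0
```

Run:
```python
from h import *
o=sensors.get_obs();print(o['time_s'],o['tool_pos'],o['tool_rot'][:,0],o['qpos'])
c=look('top','pics/t7.png');w=look('wrist','pics/w7.png')
im=c['pixels']
a=cv2.resize(w['pixels'],(480,360));b=cv2.resize(im[170:310,160:280],(309,360),interpolation=cv2.INTER_CUBIC)
cv2.imwrite('pics/v7.png',np.hstack([a,b]))
```

```text
13.3 [0.35599243 0.33528654 0.10551725] [-9.99921192e-01 -1.25514797e-02 -2.65403830e-04] [ 0.62494388  0.28414362 -0.39191734  0.89363769  0.00110085  0.61239247]
```

View pics/v7.png

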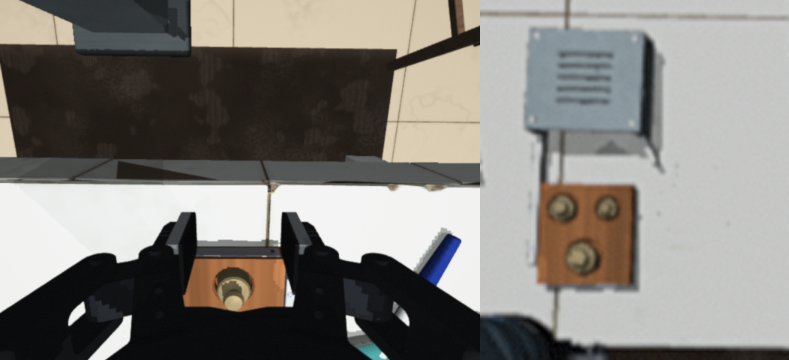

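The wrist and top views show the block square against the fence, in the top crop x 541–635 and y 183–286. All three weights stand in their pockets. The gripper is in front of the block, so I descend and push.

>>> move_arm --commands '[{"offset":[0,-0.016,-0.06],"turn":[0,0,0]},{"offset":[0,0,-0.12],"turn":[0,0,0]},{"offset":[0,0,-0.12],"turn":[0,0,0]},{"offset":[0,0,-0.06],"turn":[0,0,0]},{"offset":[0,0,-0.02],"turn":[0,0,0]},{"offset":[0.02,0,0],"turn":[0,0,0]},{"offset":[0.04,0,0],"turn":[0,0,0]},{"offset":[0.04,0,0],"turn":[0,0,0]}]' --fingers 0.3

```text
time_s: 14.2
tool_pos: [0.383, 0.3317, 0.0116]
tool_rot: [[-1.0, -0.01, 0.003], [-0.01, 1.0, 0.002], [-0.003, 0.002, -1.0]]
wrist_force: [0.8, -0.1, -0.1]
opening: 0.0254
gripper_force: 0.0
```

>>> move_arm --commands '[{"offset":[0.016,0,0],"turn":[0,0,0]},{"offset":[0.016,0,0],"turn":[0,0,0]},{"offset":[0.016,0,0],"turn":[0,0,0]},{"offset":[0.016,0,0],"turn":[0,0,0]},{"offset":[0.016,0,0],"turn":[0,0,0]},{"offset":[0.016,0,0],"turn":[0,0,0]},{"offset":[0.016,0,0],"turn":[0,0,0]},{"offset":[0.016,0,0],"turn":[0,0,0]}]'

```text
time_s: 15.0
tool_pos: [0.4124, 0.3308, 0.0102]
tool_rot: [[-1.0, -0.01, -0.001], [-0.01, 1.0, 0.0], [0.001, 0.0, -1.0]]
wrist_force: [-7.2, 0.3, 7.1]
opening: 0.0251
gripper_force: 4.6
```

>>> move_arm --commands '[{"offset":[0.016,0,0],"turn":[0,0,0]},{"offset":[0.016,0,0],"turn":[0,0,0]},{"offset":[0.016,0,0],"turn":[0,0,0]},{"offset":[0.016,0,0],"turn":[0,0,0]},{"offset":[0.016,0,0],"turn":[0,0,0]},{"offset":[0.016,0,0],"turn":[0,0,0]},{"offset":[0.016,0,0],"turn":[0,0,0]},{"offset":[0.016,0,0],"turn":[0,0,0]}]'

```text
time_s: 15.8
tool_pos: [0.4408, 0.3301, 0.0097]
tool_rot: [[-1.0, -0.011, -0.008], [-0.011, 1.0, -0.001], [0.008, -0.001, -1.0]]
wrist_force: [-9.4, -0.8, 8.5]
opening: 0.0257
gripper_force: 4.7
```

>>> move_arm --commands '[{"offset":[0.016,0,0],"turn":[0,0,0]},{"offset":[0.016,0,0],"turn":[0,0,0]},{"offset":[0.016,0,0],"turn":[0,0,0]},{"offset":[0.016,0,0],"turn":[0,0,0]}]'

```text
time_s: 16.2
tool_pos: [0.4564, 0.33, 0.0097]
tool_rot: [[-1.0, -0.011, -0.008], [-0.011, 1.0, -0.001], [0.008, -0.001, -1.0]]
wrist_force: [-10.2, -0.4, 8.2]
opening: 0.0255
gripper_force: 5.1
```

>>> move_arm --commands '[{"offset":[0.012,0,0],"turn":[0,0,0]},{"offset":[0.012,0,0],"turn":[0,0,0]},{"offset":[0.012,0,0],"turn":[0,0,0]},{"offset":[0.012,0,0],"turn":[0,0,0]}]'

```text
time_s: 16.6
tool_pos: [0.4681, 0.3299, 0.0097]
tool_rot: [[-1.0, -0.011, -0.009], [-0.011, 1.0, -0.001], [0.009, -0.001, -1.0]]
wrist_force: [-10.7, -1.6, 8.8]
opening: 0.0259
gripper_force: 5.3
```

>>> move_arm --commands '[{"offset":[0.012,0,0],"turn":[0,0,0]},{"offset":[0.012,0,0],"turn":[0,0,0]},{"offset":[0.012,0,0],"turn":[0,0,0]},{"offset":[0.012,0,0],"turn":[0,0,0]}]'

```text
time_s: 17.0
tool_pos: [0.4799, 0.3298, 0.0097]
tool_rot: [[-1.0, -0.011, -0.009], [-0.011, 1.0, -0.002], [0.009, -0.001, -1.0]]
wrist_force: [-10.9, -1.8, 8.8]
opening: 0.0257
gripper_force: 5.5
```

Run:
```python
from h import *
c=look('top','pics/t8.png');im=c['pixels'];h=cv2.cvtColor(im,cv2.COLOR_BGR2HSV)
m=cv2.inRange(h,(3,70,60),(20,230,255));m[:215]=0;m[300:]=0;m[:,:175]=0;m[:,:178]=0;m[:,250:]=0
m=cv2.morphologyEx(m,cv2.MORPH_CLOSE,np.ones((5,5)))
P=np.argwhere(m)[:,::-1]
W=np.array([ray(c,u,v,.022)[:2] for u,v in P],np.float32);print(len(P),cv2.minAreaRect(W) if len(P)>3 else 0,W.min(0),W.max(0))
```

```text
751 ((0.5330763459205627, 0.3292369842529297), (0.07442846894264221, 0.08925539255142212), 0.7949069738388062) [0.4961827  0.28430253] [0.5702426  0.37416938]
```

>>> move_arm --commands '[{"offset":[0.016,0,0],"turn":[0,0,0]},{"offset":[0.016,0,0],"turn":[0,0,0]},{"offset":[0.016,0,0],"turn":[0,0,0]},{"offset":[0.016,0,0],"turn":[0,0,0]},{"offset":[0.016,0,0],"turn":[0,0,0]},{"offset":[0.016,0,0],"turn":[0,0,0]},{"offset":[0.016,0,0],"turn":[0,0,0]},{"offset":[0.016,0,0],"turn":[0,0,0]}]'

```text
time_s: 17.85
tool_pos: [0.5119, 0.3296, 0.0095]
tool_rot: [[-1.0, -0.01, -0.009], [-0.01, 1.0, -0.002], [0.009, -0.002, -1.0]]
wrist_force: [-10.8, -3.3, 8.1]
opening: 0.0258
gripper_force: 5.4
```

>>> move_arm --commands '[{"offset":[0.012,0,0],"turn":[0,0,0]},{"offset":[0.012,0,0],"turn":[0,0,0]},{"offset":[0.012,0,0],"turn":[0,0,0]},{"offset":[0.012,0,0],"turn":[0,0,0]}]'

```text
time_s: 18.25
tool_pos: [0.5238, 0.3295, 0.0095]
tool_rot: [[-1.0, -0.01, -0.009], [-0.01, 1.0, -0.002], [0.009, -0.002, -1.0]]
wrist_force: [-11.2, -1.7, 9.6]
opening: 0.0257
gripper_force: 5.6
```

>>> move_arm --commands '[{"offset":[0.008,0,0],"turn":[0,0,0]},{"offset":[0.008,0,0],"turn":[0,0,0]},{"offset":[0.008,0,0],"turn":[0,0,0]}]'

```text
time_s: 18.55
tool_pos: [0.5296, 0.3295, 0.0095]
tool_rot: [[-1.0, -0.01, -0.01], [-0.01, 1.0, -0.002], [0.01, -0.002, -1.0]]
wrist_force: [-11.7, -1.6, 9.0]
opening: 0.0254
gripper_force: 5.7
```

>>> move_arm --commands '[{"offset":[0.006,0,0],"turn":[0,0,0]},{"offset":[0.006,0,0],"turn":[0,0,0]},{"offset":[0.006,0,0],"turn":[0,0,0]}]'

```text
time_s: 18.85
tool_pos: [0.5341, 0.3295, 0.0095]
tool_rot: [[-1.0, -0.01, -0.01], [-0.01, 1.0, -0.002], [0.01, -0.002, -1.0]]
wrist_force: [-10.9, -2.8, 8.8]
opening: 0.0255
gripper_force: 5.7
```

>>> move_arm --commands '[{"offset":[0.006,0,0],"turn":[0,0,0]},{"offset":[0.006,0,0],"turn":[0,0,0]},{"offset":[0.006,0,0],"turn":[0,0,0]}]'

```text
time_s: 19.15
tool_pos: [0.5386, 0.3294, 0.0095]
tool_rot: [[-1.0, -0.01, -0.01], [-0.01, 1.0, -0.003], [0.01, -0.002, -1.0]]
wrist_force: [-11.7, -2.5, 9.2]
opening: 0.0256
gripper_force: 5.7
```

>>> move_arm --commands '[{"offset":[0.006,0,0],"turn":[0,0,0]},{"offset":[0.006,0,0],"turn":[0,0,0]}]'

```text
time_s: 19.35
tool_pos: [0.5416, 0.3294, 0.0095]
tool_rot: [[-1.0, -0.01, -0.01], [-0.01, 1.0, -0.003], [0.01, -0.002, -1.0]]
wrist_force: [-11.8, -2.3, 9.1]
opening: 0.0257
gripper_force: 5.7
```

>>> move_arm --commands '[{"offset":[0.006,0,0],"turn":[0,0,0]},{"offset":[0.006,0,0],"turn":[0,0,0]}]'

```text
time_s: 19.55
tool_pos: [0.5446, 0.3294, 0.0095]
tool_rot: [[-1.0, -0.01, -0.01], [-0.01, 1.0, -0.003], [0.01, -0.003, -1.0]]
wrist_force: [-12.3, -2.1, 9.3]
opening: 0.0259
gripper_force: 5.7
```

>>> move_arm --commands '[{"offset":[0.006,0,0],"turn":[0,0,0]},{"offset":[0.006,0,0],"turn":[0,0,0]}]'

```text
time_s: 19.75
tool_pos: [0.5454, 0.3294, 0.0095]
tool_rot: [[-1.0, -0.011, -0.014], [-0.011, 1.0, -0.002], [0.014, -0.002, -1.0]]
wrist_force: [-19.4, -2.6, 16.5]
opening: 0.0258
gripper_force: 9.6
```

>>> move_arm --commands '[{"offset":[0.006,0,0],"turn":[0,0,0]},{"offset":[0,0,0],"turn":[0,0,0]}]'

```text
time_s: 19.95
tool_pos: [0.5454, 0.3294, 0.0095]
tool_rot: [[-1.0, -0.011, -0.016], [-0.011, 1.0, -0.003], [0.016, -0.002, -1.0]]
wrist_force: [-19.9, -1.9, 17.2]
opening: 0.0254
gripper_force: 10.1
```

The position stopped at TCP x=0.545 with the force stepping to 20 N, which is where the back stop was predicted. I'll back off and check.

>>> move_arm --commands '[{"offset":[-0.02,0,0],"turn":[0,0,0]},{"offset":[-0.08,0,0],"turn":[0,0,0]},{"offset":[-0.14,0,0],"turn":[0,0,0]},{"offset":[-0.14,0,0.1],"turn":[0,0,0]},{"offset":[-0.14,0,0.14],"turn":[0,0,0]},{"offset":[-0.14,0,0.16],"turn":[0,0,0]},{"offset":[0,0,0],"turn":[0,0,0]},{"offset":[0,0,0],"turn":[0,0,0]}]'

```text
time_s: 20.75
tool_pos: [0.392, 0.3315, 0.1091]
tool_rot: [[-1.0, -0.011, 0.003], [-0.011, 1.0, 0.002], [-0.003, 0.002, -1.0]]
wrist_force: [0.2, 0.4, -0.8]
opening: 0.0258
gripper_force: 0.0
```

Run:
```python
from h import *
o=sensors.get_obs();print(o['time_s'],o['tool_pos'],o['wrist_force'])
c=look('top','pics/t9.png');im=c['pixels'];h=cv2.cvtColor(im,cv2.COLOR_BGR2HSV)
P=np.argwhere(cv2.inRange(h,(3,70,60),(20,230,255))[205:300,175:250])
P=P[:,::-1]+[175,205]
print(len(P));
if len(P)>10:
    W=np.array([ray(c,u,v,.022)[:2] for u,v in P],np.float32);print(cv2.minAreaRect(W),W.min(0),W.max(0))
    for u in range(P[:,0].min(),P[:,0].max(),6): print(u,P[P[:,0]==u][:,1].min(initial=999),P[P[:,0]==u][:,1].max(initial=0))
s=look('side','pics/s9.png')
w=look('wrist','pics/w9.png');hw=cv2.cvtColor(w['pixels'],cv2.COLOR_BGR2HSV)
# wrist: block front edge ray at z=.022
P=np.argwhere(cv2.inRange(hw,(3,90,50),(20,230,255)))[:,::-1]
print('wrist wood',len(P),proj(w,[.556,.33,.022]))
# bystanders in top vs before
a=cv2.imread('pics/top0.png');df=cv2.absdiff(a,im).max(2)[225:300,315:480];n,l,st,ce=cv2.connectedComponentsWithStats((df>40).astype(np.uint8));print([(q[:2]+[315,225],q[4]) for q in st[1:] if q[4]>8])
```

```text
20.75 [0.39204253 0.33153849 0.10911638] [ 0.24127683  0.36745636 -0.75730621]
150
((0.5640468597412109, 0.3303133547306061), (0.012458723969757557, 0.08378559350967407), 0.783585250377655) [0.5572493  0.28840747] [0.5701061  0.37228736]
185 221 226
191 221 226
197 221 225
203 223 225
209 222 225
215 222 225
wrist wood 191 [314.95641681 469.97705338]
[(array([369, 271]), np.int32(140))]
```

The block front is at x≈0.557, about 8 mm out of the mouth and square. The only change among the bystanders is the weight I removed. I'm handing it in.

```bash
python3 -c "
from cell import ctrl
print(ctrl.job_done())"
```

```text
the job is handed in; nothing more can be done
None
```

The large brass weight is in its pocket and the block is fully home against the back stop, square in the case; I handed the job in at about 21 s, though the weights could not be seen inside the case at the end (all three stood in their pockets in the last view before the slide).

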